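# Toaster off, cage out, check the toast

### The arm

A 6-joint arm with a two-finger parallel gripper is mounted at the origin on the work surface. World frame = base frame: x ahead of the robot, y to its left, z up, the work surface at z = 0. Lengths are in m, angles in rad, forces in N, time in s.
With the tool pointing down it reaches from about 0.375 to 0.9 m from the base axis. Payload 3.1 kg.
Tool frame: the origin (TCP) lies on the centre line of the jaws, within the pads' length; the fingertips stand 25 mm ahead of it and the grasp point (between the pads) lies 6 mm ahead of it (manip.tips_ahead is the distance from the TCP to the fingertips, in m); z points along the fingers, y is the direction in which the jaws open and shut (so a half turn about z gives the same grasp; the last joint's range is limited). The gripper opens to 85 mm and grips with 20 to 120 N. Pads are 22 mm wide; open, the fingers measure 114 mm over their backs; the gripper's body (76 mm by 85 mm) begins 54 mm behind the grasp point. The pads swing forward as they close: fully open they stand 13 mm farther back than shut.
Start: joints at [-1.315, 0.527, 1.433, -0, 1.181, -0.178], TCP at [0.263, -0.567, 0.229] pointing down, gripper open.
Joint ranges: [-3.08, 3.08], [-0.75, 2.2], [0.22, 2.44], [-1.43, 4.57], [0, 2.65], [-2.85, 2.85]. Speed limits (rad/s): [2.79, 2.79, 3.14, 3.14, 3.14, 3.14].

### API

Orientations are given as a unit quaternion [x, y, z, w].
In Python, from station import manip gives the robot as it stands.
- The arm moves only by the tool play_rows, never from a script. Its argument "steps" is a list that holds one entry, the list of rows, each a list of 6 numbers: the shift along the tool's x, y, z in m, then the turn, a rotation vector about the tool's x, y, z in degrees. In form: [[[x, y, z, rx, ry, rz], ...]]. A call has 1 to 10 rows; each row shifts and turns the commanded pose from where the row before left it, along the tool's axes as they then stand; what a row does not reach is not made up. A row lasts 1/8 s, in which the tool goes at most 62.5 mm and 10.7 degrees, less where a joint would pass 70% of its speed; a pose out of reach is approached as far as the arm can. A call is refused whole if a number of a shift passes 0.0625 or a number of a turn 10.7, either way. A call with a gripper value outside its range is refused whole. "fingers" is the opening, from 0 (shut) to 1 (fully open), set as the call begins (left out, the last holds). The fingers move at their own pace and stop on an object; "squeeze" is the grip in N (left out, the last holds). Time passes only in rows, so rows that do not move let the fingers close. It gives the time, the measured TCP pose, the force and the opening at its end, in the units of the state.
- manip.sense(): the state, without advancing time (a new reading comes with each control period).
- manip.snapshot(name): name is "scene" or "top" or "wrist"; returns a dict with "img" (480x640x3 uint8, red, green, blue), "K" (3x3 intrinsics, pixels), "k1" (the pictures are not rectified: a ray, as slopes to the right and down, at radius r is drawn at 1 + k1 r^2 times it, then the intrinsics apply), "world_from_camera" (4x4, takes a point from camera to world coordinates). Camera axes: x right, y down, z forward; pixel columns grow to the right and rows downward; lengths in m; the calibration is good to about 2 mm. A picture is of the moment at which its call begins. There is no depth.
- manip.sign_off(): hands the job in, once; it reports no verdict.
Trained networks look in a picture, given as the dict that the camera call returned (one of the last four; its "shot" number tells which), for a name from the list of things; names that differ only in an ending like _2 or _b are one class to them, and where a whole thing is asked for, a point or a joint stands for the part that bears it (a point fixed in the world has none). Each returns a list of dicts, best first, with "score" (0 to 1); they miss things now and then, are a little off and sometimes report something else, mostly with a low value. They report only what shows in the picture. A call takes as long as a camera call.
- manip.regions_of(label, picture): "pixels" (480x640 bool, what is visible of it) and "rect" ([left, top, right, bottom] in pixels, round what is visible of it).
- manip.pinpoint(label, picture): "point" ([column, row] in pixels: a listed point, or the origin of a listed thing).
The state is a dict: "t": time; "q": joint angles; "qd": joint speeds; "tau": joint torques, N m; "tcp_pos": TCP position; "tool_rot": TCP orientation; "force": force on the tool from outside, world axes, zero at the start; "ft_torque": the same for the moment, N m; "finger_gap": opening from 0.0 (shut) to 1.0 (fully open).
Only numpy, scipy, OpenCV 4.12 (cv2) and the standard library are available. Lean on these libraries where they do the work, as an engineer would, in place of code of your own. Each camera call takes 0.05 s, during which the arm holds its last target.

### The job

Turn the toaster's knob to off (the round dot), then draw the toasting cage up out of its slot by the black handle. Tip the cage until it is at least halfway to lying flat (45 degrees or more over), one broad face looking up, so that the toast can be checked, and keep it there, still and wholly clear of the toaster, its lower end at least 3 cm higher than the toaster's top: the job finishes while you are holding it. Do not disturb the mug, the bowl or the carton.

Things in the scene. Friction and masses are not known exactly. Their poses are not given: they have to be found in the camera images.
- toaster: two-slot toaster, fixed to the worktop, 170 (its x) by about 312 (its y) by 165 mm high, aluminium casing with a black control end at +y; origin: centre of its underside, z up. Flat top at z = 165. Two slots 20 mm wide along x, 118 mm long along y and 100 mm deep, centred at (-40, -40) and (40, -40) mm; the cage stands in the one at x = -40. The knob's axis is upright at (0, 112) mm on the black control end
- knob (a joint): angle of the toaster's selector knob, rad: 0 = off (its white pointer line at the round white dot, towards the toaster's -x); grows clockwise seen from above to the white dash at 0.7 and the white dash at 1.4; stops at 0 and 1.4. Sprung detents at 0, 0.7 and 1.4 pull it into the nearest one (about 0.11 N m at most to turn it past the humps between them, at 0.35 and 1.05). It starts at or near one of the dashes
- knob_grip (a point): point on the knob's axis inside its black bar grip, 7 mm below the bar's top and 37 mm above the toaster's top. The bar is 42 mm long, 14 mm thick and 32 mm tall, upright-sided, taken from above across its thickness. At joint value 0 the bar lies along the toaster's x; at q it is turned clockwise from above by q. This point's x axis lies along the bar, the pointer is at the -x end
- cage: loose wire toasting cage with a slice of toast inside, about 0.2 kg: flat basket 16 mm thick (its x), 110 mm wide (its y), 105 mm high (its z, up at first), then two thin wires up to a black handle; total height 171 mm. Origin: centre of its underside. At first it stands upright in the slot, 100 mm deep, with its axes parallel to the toaster's to a few degrees (slack 2 mm each side in thickness, 4 mm in width)
- cage_grip (a point): centre of the cage's black handle, 153 mm above the cage's underside, at first 53 mm above the toaster's top; handle 18 mm thick (cage x), 60 mm wide (cage y), 36 mm tall (cage z); to be taken across its thickness. Fingers have 35 mm of free height under the handle
- cage_foot (a point): centre of the cage's underside, its lower end
- mug: white mug, 76 mm across, 85 mm high, loose, beyond the toaster's control end; origin: centre of its underside; leave it alone
- bowl: white bowl, 120 mm across, 55 mm high, loose, behind the toaster; origin: centre of its underside; leave it alone
- carton: cardboard carton, 110 by 75 by 90 mm high, loose, off the toaster's -y end; origin: centre of its underside; leave it alone

How it is judged:
By the outcome, as a careful person would: the job done as asked, in the order asked, and still so for the second after the job is handed in, while the arm keeps its last pose, push and grip.
It also fails if it takes over 48 s, if anything falls off the work surface, if the arm or the gripper's body presses on something with over 40 N, if the wrist force passes 120 N, or if a joint passes its speed limit or range.

## Working session

There is one attempt and no reset: what is moved stays moved. The work goes in short steps, Python scripts to look and compute and a tool call to move; the robot and the scene stay as the last step left them, time stands still between calls to the robot, and variables do not carry over. Pictures are saved under pics/ and viewed, and the job is handed in when it is done.

Besides the shell and the picture viewer there is one more tool, called after ">>>" as a command line: name --argument value ..., lists and objects as JSON in quotes. play_rows: Moves the arm, as the interface text tells. Its arguments: {"type":"object","properties":{"steps":{"type":"array"},"fingers":{"type":"number"},"squeeze":{"type":"number"}},"required":["steps"]}

```bash
ls; mkdir -p pics; cat > h.py <<'E'
import numpy as np, cv2
from station import manip
from scipy.spatial.transform import Rotation as R
def save(p,n): cv2.imwrite('pics/'+n+'.png', p['img'][:,:,::-1])
def ray(p,uv):
    K=np.array(p['K']);k=p['k1']
    d=np.array([(uv[0]-K[0,2])/K[0,0],(uv[1]-K[1,2])/K[1,1]])
    s=d.copy()
    for _ in range(30): s=d/(1+k*(s@s))
    T=np.array(p['world_from_camera'])
    v=T[:3,:3]@np.array([s[0],s[1],1]); return T[:3,3],v/np.linalg.norm(v)
def at_z(p,uv,z):
    o,v=ray(p,uv); return o+v*(z-o[2])/v[2]
def proj(p,X):
    T=np.array(p['world_from_camera']);c=T[:3,:3].T@(np.array(X)-T[:3,3])
    s=c[:2]/c[2]; s=s*(1+p['k1']*(s@s)); K=np.array(p['K'])
    return np.array([K[0,0]*s[0]+K[0,2],K[1,1]*s[1]+K[1,2]])
def tri(obs):
    A=np.zeros((3,3));b=np.zeros(3)
    for p,uv in obs:
        o,v=ray(p,uv);M=np.eye(3)-np.outer(v,v);A+=M;b+=M@o
    X=np.linalg.solve(A,b); return X,[np.linalg.norm(proj(p,X)-uv) for p,uv in obs]
E
python3 - <<'E'
from h import *
S={n:manip.snapshot(n) for n in ['scene','top','wrist']}
for n,p in S.items():
    save(p,n+'0'); print(n,np.round(p['world_from_camera'],3).tolist(),p['k1'])
    for l in ['toaster','knob_grip','cage','cage_grip','mug','bowl','carton']:
        print(l,[(np.round(d['point'],1).tolist(),round(d['score'],2)) for d in manip.pinpoint(l,p)[:2]])
s=manip.sense();print(s['t'],s['tcp_pos'],s['tool_rot'],manip.tips_ahead)
E
```

```text
pics
scene [[-0.298, 0.779, -0.552, 1.114], [0.954, 0.239, -0.179, 0.208], [-0.007, -0.58, -0.815, 0.938], [0.0, 0.0, 0.0, 1.0]] -0.047986797759889024
toaster [([325.7, 258.3], 0.65)]
knob_grip [([376.4, 210.6], 0.72)]
cage []
cage_grip [([307.0, 189.7], 0.58)]
mug [([430.3, 265.0], 0.96), ([308.2, 193.5], 0.6)]
bowl [([349.9, 325.9], 0.67)]
carton [([223.0, 259.2], 0.91)]
top [[-0.025, -0.992, 0.123, 0.465], [-0.999, 0.022, -0.023, 0.042], [0.02, -0.124, -0.992, 1.372], [0.0, 0.0, 0.0, 1.0]] -0.15860532404564634
toaster [([317.4, 282.1], 0.85)]
knob_grip [([262.8, 296.6], 0.84)]
cage [([340.8, 294.1], 0.7)]
cage_grip [([345.6, 292.6], 0.94), ([266.1, 216.2], 0.5)]
mug [([203.6, 312.1], 0.87)]
bowl [([267.0, 215.4], 0.95)]
carton [([428.0, 252.0], 0.89)]
wrist [[0.42, -0.857, -0.298, 0.339], [-0.907, -0.398, -0.135, -0.531], [-0.003, 0.327, -0.945, 0.373], [0.0, 0.0, 0.0, 1.0]] 0.015260386513097343
toaster []
knob_grip []
cage []
cage_grip []
mug []
bowl []
carton []
1.2 [ 0.26273645 -0.56708788  0.22914062] [9.76572886e-01 2.15186890e-01 1.09402073e-05 2.38842409e-05] 0.025
```

View pics/scene0.png

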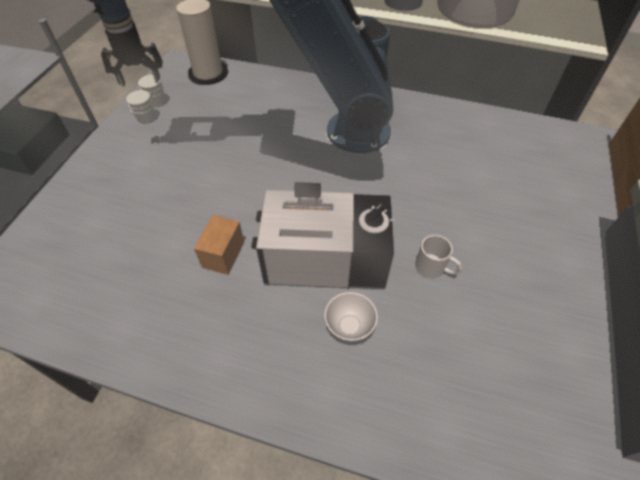

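View pics/top0.png

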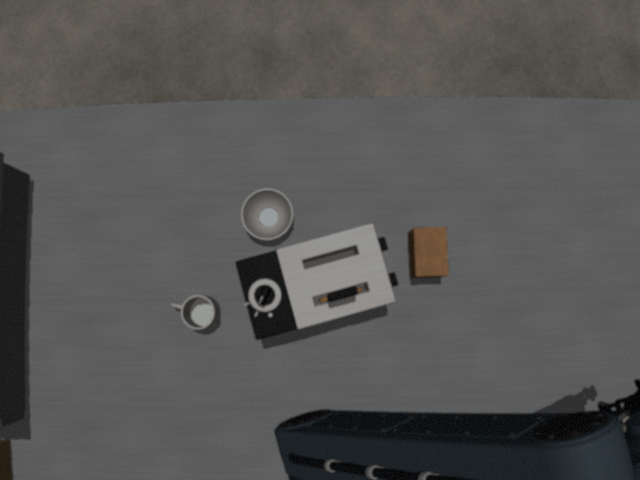

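```bash
python3 - <<'E'
from h import *
S=[manip.snapshot(n) for n in ['scene','top']]
for l in ['toaster','knob_grip','cage_grip','mug','bowl','carton']:
    obs=[]
    for p in S:
        d=manip.pinpoint(l,p)
        if d: obs.append((p,np.array(d[0]['point'])))
    if len(obs)==2: print(l,[np.round(x,4) for x in tri(obs)])
for p,n in zip(S,'st'):
    r=cv2.resize(p['img'][150:370,180:460],None,fx=2.8,fy=2.7,interpolation=cv2.INTER_CUBIC)
    cv2.imwrite(f'pics/{n}_zoom.png',r[:,:,::-1])
    for l in ['knob','cage_grip','toaster']:
        d=manip.regions_of(l,p)
        if d:
            m=d[0]['pixels'].astype(np.uint8); ys,xs=np.nonzero(m)
            print(n,l,d[0]['score'],d[0]['rect'],cv2.minAreaRect(np.c_[xs,ys].astype(np.float32)))
E
```

```text
toaster [array([ 0.5155,  0.0377, -0.0044]), array([0.5178, 0.57  ])]
knob_grip [array([0.4872, 0.1433, 0.2062]), array([1.3525, 1.4824])]
bowl [array([0.6737, 0.1479, 0.0019]), array([0.9672, 0.9515])]
carton [array([ 5.825e-01, -2.247e-01,  4.000e-04]), array([0.348 , 0.3762])]
s knob 0.81 [365.6, 202.4, 382.5, 228.9] ((376.2500305175781, 216.2500457763672), (17.677669525146484, 24.041629791259766), 45.0)
s cage_grip 0.64 [286.1, 182.1, 331.8, 210.0] ((309.5185546875, 195.59173583984375), (38.05162048339844, 26.381851196289062), 2.602562189102173)
s toaster 0.87 [248.9, 191.4, 394.0, 289.1] ((322.027587890625, 238.9751434326172), (143.32794189453125, 94.86869812011719), 3.012787342071533)
t knob 0.59 [255.4, 285.0, 276.2, 308.8] ((264.0, 294.5), (21.0, 20.0), 90.0)
t cage_grip 0.84 [317.3, 285.6, 364.4, 302.7] ((340.5588684082031, 294.2353210449219), (9.943960189819336, 49.962337493896484), 75.96376037597656)
t toaster 0.97 [237.1, 222.8, 397.0, 338.9] ((318.07696533203125, 280.6153564453125), (83.14509582519531, 152.78350830078125), 74.74488067626953)
```

View pics/t_zoom.png

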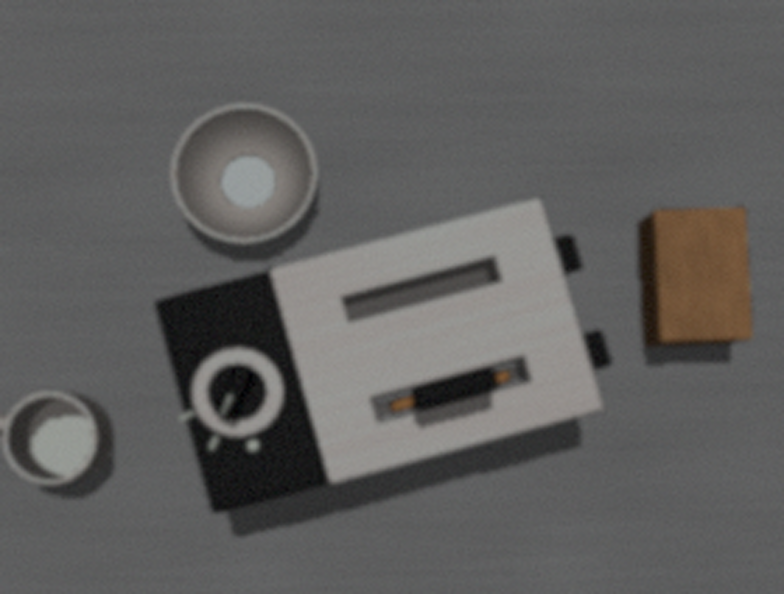

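View pics/s_zoom.png

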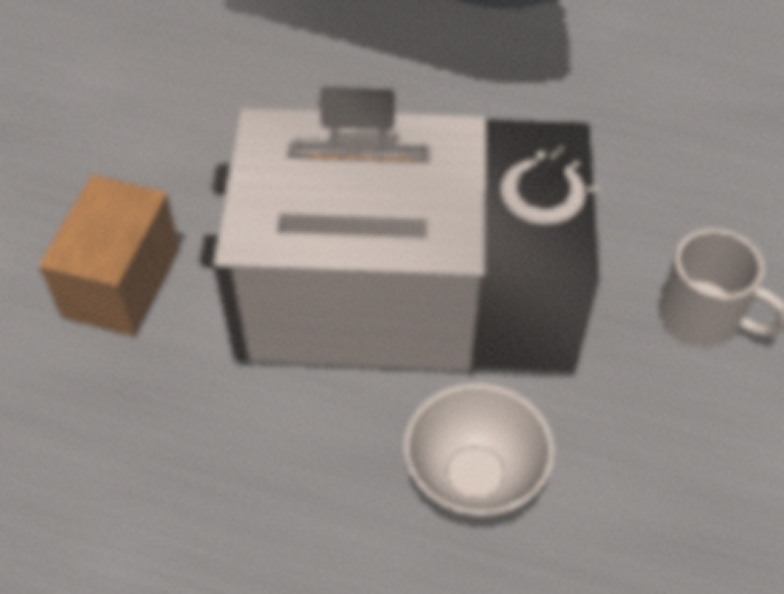

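The top view has the toaster yawed about 15°. The round dot is at about (270,315), the dashes at (256,313) and (246,304), and the pointer is towards the 0.7 dash. The cage handle is at about (342,293). Next I fit the poses.

```bash
cat >> h.py <<'E'
def fit(obs):
    from scipy.optimize import least_squares
    def f(x):
        r=[]
        Rz=R.from_euler('z',x[2]).as_matrix()
        for p,P,uv in obs: r+=list(proj(p,np.array([x[0],x[1],0])+Rz@np.array(P)/1000)-uv)
        return r
    return least_squares(f,[0.515,0.038,0.25],loss='soft_l1')
E
python3 - <<'E'
from h import *
s,t=[manip.snapshot(n) for n in ['scene','top']]
u=lambda a,b: np.array([180+(a+.5)/2.8-.5,150+(b+.5)/2.7-.5])
ot=[((50,19,165),(343,300)),((50,-99,165),(495,258)),((30,-99,165),(500,283)),((30,19,165),(348,320)),
((-30,19,165),(372,400)),((-30,-99,165),(525,357)),((-50,-99,165),(530,382)),((-50,19,165),(378,418)),((0,112,165),(237,392)),
]
os_=[((30,-99,165),(278,215)),((30,19,165),(427,218)),((50,19,165),(427,237)),((50,-99,165),(278,232)),((0,112,165),(543,189))]
for o in (ot,):
  pass
for name,obs in (('t',[(t,P,u(*q)) for P,q in ot]),('s',[(s,P,u(*q)) for P,q in os_]),('both',[(t,P,u(*q)) for P,q in ot]+[(s,P,u(*q)) for P,q in os_])):
    r=fit(obs); print(name,r.x,np.round(r.fun,1).tolist())
x=r.x;Rz=R.from_euler('z',x[2]).as_matrix();W=lambda P:np.array([x[0],x[1],0])+Rz@np.array(P)/1000
print('knob',W((0,112,202)),'cage',W((-40,-40,218)),'yaw',np.degrees(x[2]))
print(proj(t,W((0,112,202))),proj(t,W((-40,-40,218))),proj(s,W((-40,-40,218))))
# pointer
for q in (0,.7,1.4): print(q,proj(t,W((-18*np.cos(q),112+18*np.sin(q),209))))
E
```

```text
t [0.51413082 0.03557262 0.24386813] [-0.4, -0.9, -0.1, -0.2, 0.7, -0.3, 0.4, 0.9, -0.6, -0.7, -0.5, 0.1, 0.4, 0.1, -0.2, 1.9, 0.4, 0.0]
s [0.51574366 0.03473992 0.27482182] [0.7, -0.2, -0.0, -0.4, -0.1, -0.3, 0.0, 0.6, -0.6, 0.6]
both [0.51447016 0.03550797 0.24801731] [-0.4, -1.0, -0.3, -0.5, 0.6, -0.6, 0.3, 0.8, -0.5, -0.9, -0.4, -0.3, 0.4, -0.3, -0.1, 1.8, 0.5, 0.1, 1.0, -1.5, 0.1, -0.6, -0.2, -0.5, 0.1, -0.7, -0.1, 1.3]
knob [0.48697612 0.14408088 0.202     ] cage [ 0.48551341 -0.01308737  0.218     ] yaw 14.21034524500899
[263.254586   294.65172565] [341.96626583 293.43451498] [307.5577286  189.67833069]
0 [265.29489007 303.32343295]
0.7 [259.12916195 302.81600934]
1.4 [254.76688845 298.43830658]
```

```bash
cat >> h.py <<'E'
def down(yaw): # tool z down, tool x at yaw deg
    a=np.radians(yaw);return np.array([[np.cos(a),np.sin(a),0],[np.sin(a),-np.cos(a),0],[0,0,-1.]])
def plan(p0,R0,p1,R1,n,rot_n=None):
    """rows from pose 0 to pose 1; returns end"""
    rv=R.from_matrix(R0.T@R1).as_rotvec(); out=[]
    p=p0.copy();Rc=R0.copy()
    for i in range(1,n+1):
        tp=p0+(p1-p0)*i/n; tR=R0@R.from_rotvec(rv*min(1,i/(rot_n or n))).as_matrix()
        sh=np.round(Rc.T@(tp-p),3); tu=np.round(np.degrees(R.from_matrix(Rc.T@tR).as_rotvec()),1)
        out.append([*map(float,sh),*map(float,tu)]); p=p+Rc@sh; Rc=Rc@R.from_rotvec(np.radians(tu)).as_matrix()
    return out,p,Rc
def cur():
    s=manip.sense(); return np.array(s['tcp_pos']),R.from_quat(s['tool_rot']).as_matrix()
def show(rows):
    for i in range(0,len(rows),10): print(str(rows[i:i+10]).replace(' ','').replace('.0,',',').replace('.0]',']'))
E
python3 - <<'E'
from h import *
p,Rm=cur()
a,p,Rm=plan(p,Rm,np.array([0.30,-0.45,0.32]),down(41),3)
b,p,Rm=plan(p,Rm,np.array([0.487,0.144,0.31]),down(154),12)
show(a+b)
E
```

```text
[[0.028,-0.03,-0.03,0,0,-5.4],[0.03,-0.028,-0.031,0,0,-5.4],[0.033,-0.024,-0.03,0,0,-5.3],[0.044,-0.027,0.001,-0,0,-9.4],[0.048,-0.02,0.001,-0,0,-9.4],[0.051,-0.011,0.001,-0,0,-9.5],[0.052,-0.003,0,-0,0,-9.4],[0.051,0.005,0.001,-0,0,-9.4],[0.05,0.014,0.001,-0,0,-9.4],[0.047,0.022,0.001,-0,0,-9.4]]
[[0.043,0.029,0.001,-0,0,-9.5],[0.038,0.036,0.001,-0,0,-9.4],[0.031,0.042,0,-0,0,-9.4],[0.023,0.046,0.001,-0,0,-9.4],[0.016,0.049,0.001,-0,0,-9.4]]
```

>>> play_rows --steps '[[[0.028, -0.03, -0.03, 0, 0, -5.4], [0.03, -0.028, -0.031, 0, 0, -5.4], [0.033, -0.024, -0.03, 0, 0, -5.3], [0.044, -0.027, 0.001, 0, 0, -9.4], [0.048, -0.02, 0.001, 0, 0, -9.4], [0.051, -0.011, 0.001, 0, 0, -9.5], [0.052, -0.003, 0, 0, 0, -9.4], [0.051, 0.005, 0.001, 0, 0, -9.4], [0.05, 0.014, 0.001, 0, 0, -9.4], [0.047, 0.022, 0.001, 0, 0, -9.4]]]'

```text
t: 3.55
tcp_pos: [0.4094, -0.1023, 0.3144]
tool_rot: [0.594, 0.805, 0.0, 0.001]
force: [1.0, 0.1, -0.3]
finger_gap: 0.998
```

>>> play_rows --steps '[[[0.043, 0.029, 0.001, 0, 0, -9.5], [0.038, 0.036, 0.001, 0, 0, -9.4], [0.031, 0.042, 0, 0, 0, -9.4], [0.023, 0.046, 0.001, 0, 0, -9.4], [0.016, 0.049, 0.001, 0, 0, -9.4]]]'

```text
t: 4.18
tcp_pos: [0.4877, 0.1452, 0.3103]
tool_rot: [0.223, 0.975, 0.0, 0.0]
force: [0.3, -1.4, -0.5]
finger_gap: 1.002
```

```bash
python3 - <<'E'
from h import *
w=manip.snapshot('wrist'); save(w,'w1'); t=manip.snapshot('top'); save(t,'t1')
p,Rm=cur(); print(manip.sense()['t'],p,np.degrees(np.arctan2(Rm[1,0],Rm[0,0])),Rm[2,2],manip.sense()['q'])
for l in ['knob_grip','cage_grip']:
    print(l,[(np.round(d['point'],1).tolist(),round(d['score'],2),at_z(w,d['point'],.202)) for d in manip.pinpoint(l,w)[:2]])
print(proj(w,(0.487,.144,.202)))
E
```

```text
4.275 [0.48819354 0.1476123  0.3101495 ] 154.35877466806795 -0.9999968773384865 [ 0.07315151  0.27684043  1.61169271  0.00189332  1.25132389 -1.05071482]
knob_grip [([315.5, 232.7], 0.58, array([0.48725118, 0.14600012, 0.202     ]))]
cage_grip [([144.8, 318.5], 0.83, array([ 0.49365984, -0.02227534,  0.202     ]))]
[313.11067156 233.46234749]
```

View pics/w1.png

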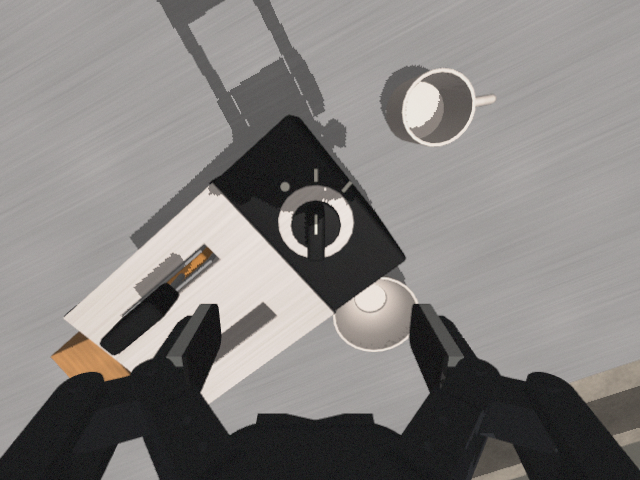

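Pointer line at (316,225) aims at the middle dash (316,175), so q≈0.7. The bar is parallel to tool x. I'll check the axis position using the ring and both slots.

```bash
python3 - <<'E'
from h import *
w=manip.snapshot('wrist')
print('ring',at_z(w,(316.5,221.5),.165))
for n,c in (('dot',(285,187)),('d7',(316,175)),('d14',(347,187)),('ptr',(316,225)),):
    print(n,at_z(w,c,.165))
im=cv2.resize(w['img'][150:290,240:400],None,fx=4.5,fy=4.2,interpolation=cv2.INTER_CUBIC); cv2.imwrite('pics/w1z.png',np.clip(im[:,:,::-1].astype(float)*1.6+20,0,255))
p,_=cur();print(p)
E
```

```text
ring [0.48807779 0.14508174 0.165     ]
dot [0.44781148 0.13404098 0.165     ]
d7 [0.45029614 0.16292258 0.165     ]
d14 [0.47151839 0.18270748 0.165     ]
ptr [0.49085532 0.14323058 0.165     ]
[0.48677407 0.14323294 0.30994075][ WARN:0@1.539] global loadsave.cpp:1063 imwrite_ Unsupported depth image for selected encoder is fallbacked to CV_8U.
```

View pics/w1z.png

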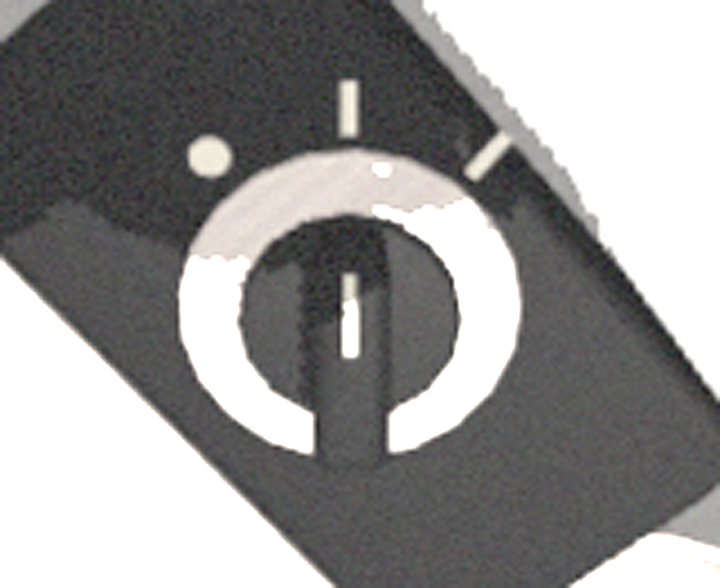

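>>> play_rows --steps '[[[0, 0.001, 0.035, 0, 0, 0], [0, 0.0005, 0.035, 0, 0, 0], [0, 0, 0.025, 0, 0, 0], [0, 0, 0.007, 0, 0, 0]]]'

```text
t: 4.92
tcp_pos: [0.4866, 0.1432, 0.2069]
tool_rot: [0.227, 0.974, -0.001, -0.002]
force: [0.3, -0.2, 0.3]
finger_gap: 0.997
```

>>> play_rows --steps '[[[0, 0, 0, 0, 0, 0], [0, 0, 0, 0, 0, 0], [0, 0, 0, 0, 0, 0], [0, 0, 0, 0, 0, 0], [0, 0, 0, 0, 0, 0], [0, 0, 0, 0, 0, 0]]]' --fingers 0 --squeeze 40

```text
t: 5.68
tcp_pos: [0.4879, 0.1449, 0.2082]
tool_rot: [0.225, 0.974, 0.0, 0.0]
force: [-0.0, -0.6, -0.3]
finger_gap: 0.0
```

```bash
python3 - <<'E'
from h import *
w=manip.snapshot('wrist'); save(w,'w2')
p,Rm=cur(); s=manip.sense();print(s['t'],p,np.degrees(np.arctan2(Rm[1,0],Rm[0,0])),Rm[2,2],s['force'],s['ft_torque'],s['finger_gap'])
E
```

```text
5.725 [0.48784247 0.14489517 0.2081215 ] 153.96396077873595 -0.9999999999511618 [ 0.26397007  0.05707382 -0.75698393] [-0.00058552  0.06058817  0.00292212] 0.002142333464874445
```

View pics/w2.png

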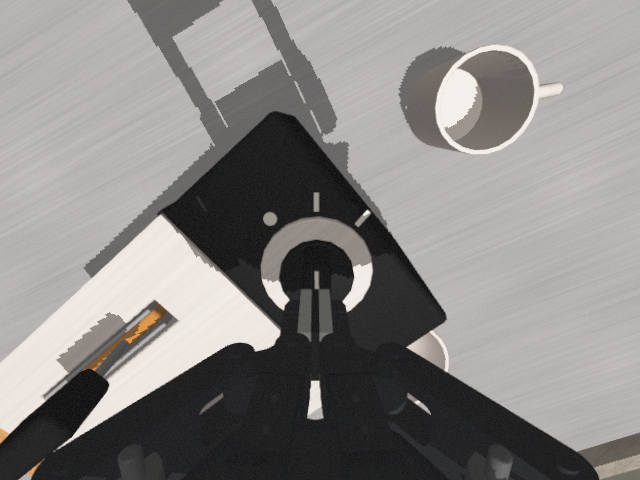

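```bash
python3 - <<'E'
from h import *
w=manip.snapshot('wrist')
p,Rm=cur()
for n,z in (('tcp',0),('grasp',.006),('tip',.025)):
  for y in (-.007,0,.007): print(n,y,[np.round(proj(w,p+Rm@np.array([x,y,z])),0).tolist() for x in (-.011,0,.011)])
im=cv2.resize(w['img'][210:400,220:420],None,fx=4,fy=3.1,interpolation=cv2.INTER_CUBIC); cv2.imwrite('pics/w2z.png',np.clip(im[:,:,::-1].astype(float)*2+20,0,255).astype(np.uint8))
s=manip.snapshot('scene')
im=cv2.resize(s['img'][130:300,230:470],None,fx=3.3,fy=3.3,interpolation=cv2.INTER_CUBIC); cv2.imwrite('pics/s2z.png',np.clip(im[:,:,::-1].astype(float)*1.3+20,0,255).astype(np.uint8))
E
```

```text
tcp -0.007 [[301.0, 323.0], [301.0, 303.0], [301.0, 283.0]]
tcp 0 [[315.0, 323.0], [315.0, 303.0], [315.0, 283.0]]
tcp 0.007 [[329.0, 323.0], [329.0, 303.0], [330.0, 283.0]]
grasp -0.007 [[302.0, 316.0], [301.0, 297.0], [301.0, 278.0]]
grasp 0 [[315.0, 316.0], [315.0, 297.0], [315.0, 278.0]]
grasp 0.007 [[329.0, 316.0], [329.0, 297.0], [329.0, 278.0]]
tip -0.007 [[303.0, 298.0], [303.0, 281.0], [302.0, 263.0]]
tip 0 [[315.0, 298.0], [315.0, 281.0], [315.0, 263.0]]
tip 0.007 [[327.0, 298.0], [328.0, 281.0], [328.0, 263.0]]
```

View pics/w2z.png

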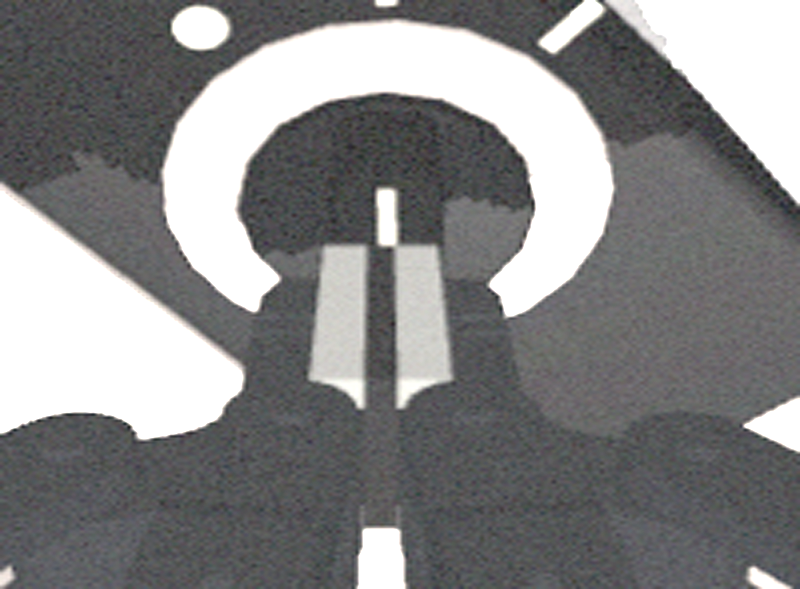

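View pics/s2z.png

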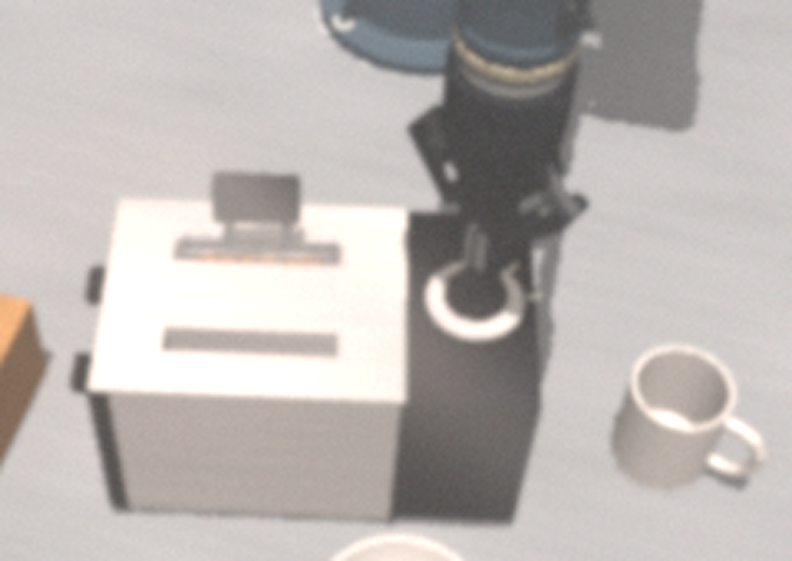

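```bash
python3 - <<'E'
from h import *
w=manip.snapshot('wrist');s=manip.snapshot('scene');t=manip.snapshot('top'); save(t,'t2')
p,Rm=cur(); print(p)
k=np.array([.4877,.1448,0]); d=down(154.6)
for z in (.209,.177):
  for x in (-.021,.021):
    for y in (-.007,.007):
      P=k+d@np.array([x,y,0])+[0,0,z]; print('bar z',z,x,y,np.round(proj(w,P)),np.round(proj(s,P)))
for z in (-.03,-.01,0,.012,.025): print('tool',z,np.round(proj(w,p+Rm@[.011,0,z])),np.round(proj(s,p+Rm@[0,0,z]),1))
im=cv2.resize(s['img'][170:250,330:430],None,fx=7,fy=7,interpolation=cv2.INTER_CUBIC); cv2.imwrite('pics/s3z.png',np.clip(im[:,:,::-1].astype(float)*1.8+30,0,255).astype(np.uint8))
E
```

```text
[0.48785723 0.14485836 0.20807751]
bar z 0.209 -0.021 -0.007 [302. 341.] [367. 213.]
bar z 0.209 -0.021 0.007 [329. 340.] [372. 216.]
bar z 0.209 0.021 -0.007 [300. 265.] [379. 202.]
bar z 0.209 0.021 0.007 [329. 265.] [384. 205.]
bar z 0.177 -0.021 -0.007 [304. 308.] [366. 222.]
bar z 0.177 -0.021 0.007 [327. 307.] [371. 225.]
bar z 0.177 0.021 -0.007 [302. 242.] [378. 211.]
bar z 0.177 0.021 0.007 [327. 242.] [382. 214.]
tool -0.03 [315. 318.] [377.2 200. ]
tool -0.01 [315. 294.] [376.2 206.1]
tool 0 [315. 283.] [375.8 209.1]
tool 0.012 [315. 273.] [375.2 212.6]
tool 0.025 [315. 263.] [374.6 216.3]
```

View pics/s3z.png

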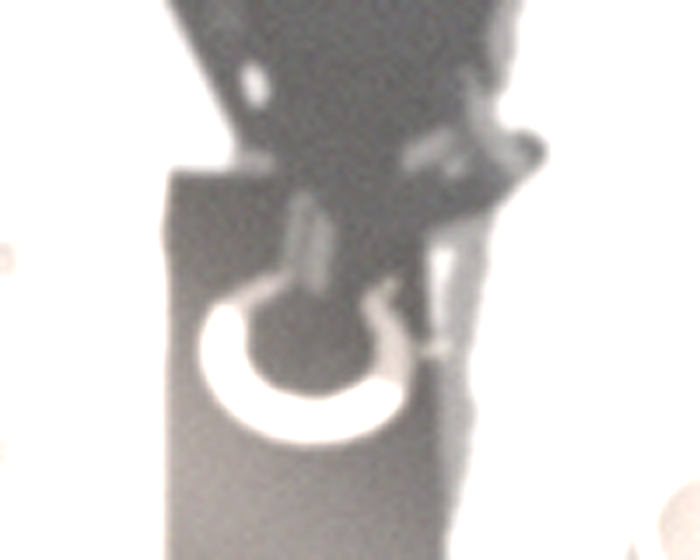

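```bash
python3 - <<'E'
from h import *
w=manip.snapshot('wrist')
p,Rm=cur()
T=np.array(w['world_from_camera']);print('cam in tool',np.round(Rm.T@(T[:3,3]-p),3),np.round(Rm.T@T[:3,:3],3).tolist())
for z in (-.03,-.02,-.01,0,.012,.025): print(z,[np.round(proj(w,p+Rm@np.array([x,.0425,z]))).tolist() for x in (.011,-.011)],[np.round(proj(w,p+Rm@np.array([x,.002,z]))).tolist() for x in (.011,-.011)])
im=cv2.imread('pics/w1.png')[280:400,150:490]; im=cv2.resize(im,None,fx=2.3,fy=2.3,interpolation=cv2.INTER_CUBIC); cv2.imwrite('pics/w1f.png',np.clip(im.astype(float)*2+20,0,255).astype(np.uint8))
E
```

```text
cam in tool [ 0.085 -0.    -0.145] [[-0.0, -0.945, -0.327], [1.0, -0.0, 0.001], [-0.001, -0.327, 0.945]]
-0.03 [[423.0, 318.0], [417.0, 364.0]] [[320.0, 318.0], [320.0, 364.0]]
-0.02 [[415.0, 305.0], [411.0, 348.0]] [[320.0, 305.0], [320.0, 348.0]]
-0.01 [[409.0, 294.0], [405.0, 335.0]] [[320.0, 294.0], [319.0, 335.0]]
0 [[403.0, 283.0], [400.0, 323.0]] [[319.0, 283.0], [319.0, 323.0]]
0.012 [[398.0, 273.0], [394.0, 310.0]] [[319.0, 273.0], [319.0, 310.0]]
0.025 [[392.0, 263.0], [389.0, 298.0]] [[319.0, 263.0], [319.0, 298.0]]
```

View pics/w1f.png

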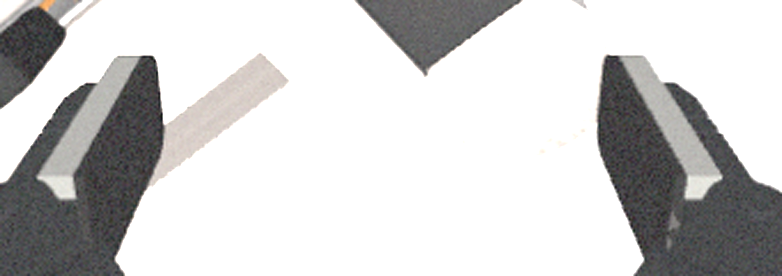

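The fingers closed on nothing. Both cameras show the closed tips at about 6 mm behind the TCP (wrist px row 289, against row 263 for +25 mm), so they passed above the bar. The real fingers seem about 30 mm shorter than stated. I'll open, go down 15 mm and test-close; that is safe with either finger length.

>>> play_rows --steps '[[[0, 0, 0, 0, 0, 0], [0, 0, 0, 0, 0, 0], [0, 0, 0, 0, 0, 0.5], [0, 0, 0.008, 0, 0, 0], [0, 0, 0.007, 0, 0, 0]]]' --fingers 0.6

```text
t: 6.65
tcp_pos: [0.4876, 0.1448, 0.1925]
tool_rot: [0.23, 0.973, -0.0, -0.0]
force: [-0.9, 0.7, -0.3]
finger_gap: 0.6
```

>>> play_rows --steps '[[[0, 0, 0, 0, 0, 0], [0, 0, 0, 0, 0, 0], [0, 0, 0, 0, 0, 0], [0, 0, 0, 0, 0, 0]]]' --fingers 0 --squeeze 30

```text
t: 7.15
tcp_pos: [0.4882, 0.1455, 0.1932]
tool_rot: [0.23, 0.973, 0.001, 0.0]
force: [1.0, 2.9, -1.4]
finger_gap: 0.156
```

```bash
python3 - <<'E'
from h import *
w=manip.snapshot('wrist'); save(w,'w3')
p,Rm=cur(); s=manip.sense();print(s['t'],p,np.degrees(np.arctan2(Rm[1,0],Rm[0,0])),s['force'],s['ft_torque'],s['finger_gap'])
E
```

```text
7.2 [0.4882259  0.14545225 0.19318114] 153.44047532685912 [ 1.42429752  4.52229993 -2.60698039] [ 0.63283267 -0.19911304 -0.03237162] 0.1505070435958937
```

View pics/w3.png

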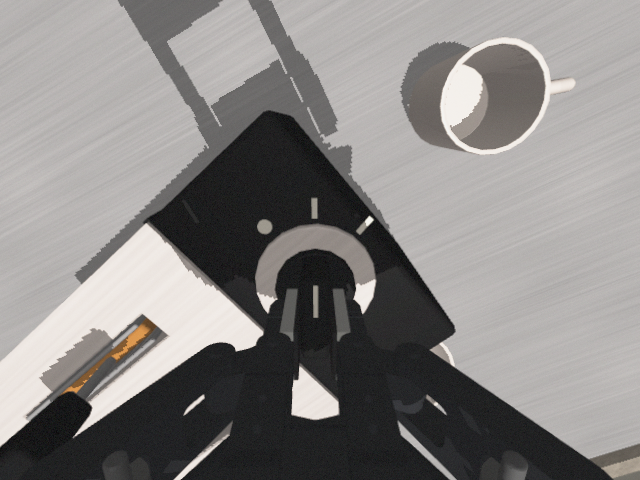

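Confirmed: the gap holds at 0.15 on the 14 mm bar. I'll go lower for a full-depth grip, then turn.

>>> play_rows --steps '[[[0, 0, 0, 0, 0, 0], [0, 0.001, 0, 0, 0, -1], [0, 0, 0.007, 0, 0, 0], [0, 0, 0.006, 0, 0, 0]]]' --fingers 0.5

```text
t: 7.7
tcp_pos: [0.4881, 0.1455, 0.1796]
tool_rot: [0.221, 0.975, -0.0, -0.0]
force: [0.2, -0.6, 0.4]
finger_gap: 0.5
```

>>> play_rows --steps '[[[0, 0, 0, 0, 0, 0], [0, 0, 0, 0, 0, 0], [0, 0, 0, 0, 0, 0], [0, 0, 0, 0, 0, 0], [0, 0, 0, 0, 0, -8], [0, 0, 0, 0, 0, -8], [0, 0, 0, 0, 0, -8], [0, 0, 0, 0, 0, -8], [0, 0, 0, 0, 0, -8], [0, 0, 0, 0, 0, 0]]]' --fingers 0 --squeeze 50

```text
t: 8.95
tcp_pos: [0.4881, 0.1451, 0.1799]
tool_rot: [-0.125, 0.992, -0.001, -0.0]
force: [-0.9, -2.9, -2.2]
finger_gap: 0.156
```

```bash
python3 - <<'E'
from h import *
w=manip.snapshot('wrist'); save(w,'w4')
p,Rm=cur(); s=manip.sense();print(s['t'],p,np.degrees(np.arctan2(Rm[1,0],Rm[0,0])),s['force'],s['ft_torque'],s['finger_gap'],s['q'])
E
```

```text
9.0 [0.48813341 0.14505993 0.17996989] -165.64499938866751 [ 0.24874455 -3.57983524 -2.80483736] [-0.61771613  0.05507788 -0.01030852] 0.15718479221967172 [ 6.98866519e-02  4.43781594e-01  1.77081595e+00 -1.59049449e-03
  9.27641817e-01 -1.75049792e+00]
```

View pics/w4.png

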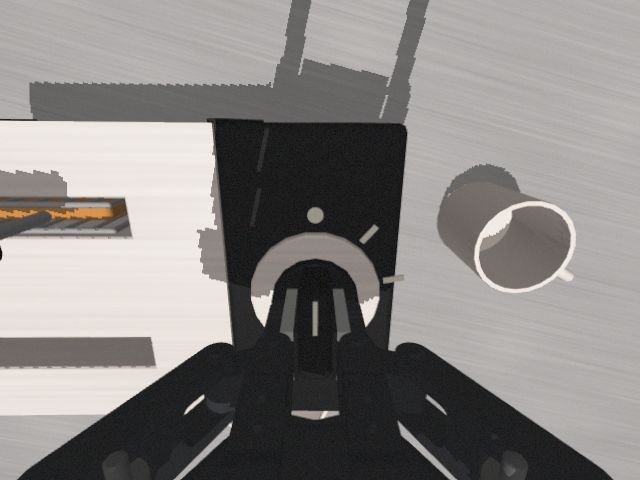

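The pointer (314,318) is in line with the round dot (315,215), with the tool at 194.4°. I'll release and move over the cage.

```bash
python3 - <<'E'
from h import *
p,Rm=cur()
p[2]-=0; p=p+np.array([0,0,.085]) 
a,p,Rm=plan(p,Rm,np.array([.485,-.013,.30]),down(104.4),9)
show(a)
E
```

```text
[[0.005,-0.017,-0.004,-0,0,10],[0.001,-0.017,-0.004,-0,0,10],[-0.001,-0.018,-0.004,-0,0,10],[-0.004,-0.017,-0.003,-0,0,10],[-0.008,-0.016,-0.004,-0,0,10],[-0.01,-0.014,-0.004,-0,0,10],[-0.012,-0.013,-0.004,-0.1,0,10],[-0.014,-0.01,-0.004,0,0,10],[-0.016,-0.008,-0.004,0,0,10]]
```

>>> play_rows --steps '[[[0, 0, 0, 0, 0, 0], [0, 0, 0, 0, 0, 0], [0, 0, 0, 0, 0, 0], [0, 0, 0, 0, 0, 0], [0, 0, -0.02, 0, 0, 0], [0, 0, -0.04, 0, 0, 0], [0, 0, -0.025, 0, 0, 0]]]' --fingers 0.7

```text
t: 9.88
tcp_pos: [0.4889, 0.1459, 0.2668]
tool_rot: [-0.126, 0.992, 0.0, 0.001]
force: [1.3, -0.8, -0.8]
finger_gap: 0.699
```

>>> play_rows --steps '[[[0.005, -0.017, -0.004, 0, 0, 10], [0.001, -0.017, -0.004, 0, 0, 10], [-0.001, -0.018, -0.004, 0, 0, 10], [-0.004, -0.017, -0.003, 0, 0, 10], [-0.008, -0.016, -0.004, 0, 0, 10], [-0.01, -0.014, -0.004, 0, 0, 10], [-0.012, -0.013, -0.004, 0, 0, 10], [-0.014, -0.01, -0.004, 0, 0, 10], [-0.016, -0.008, -0.004, 0, 0, 10], [0, 0, 0, 0, 0, 0]]]'

```text
t: 11.12
tcp_pos: [0.4853, -0.013, 0.3004]
tool_rot: [0.613, 0.79, 0.0, 0.0]
force: [-0.3, 0.3, -0.6]
finger_gap: 0.702
```

```bash
python3 - <<'E'
from h import *
w=manip.snapshot('wrist'); save(w,'w5')
p,Rm=cur(); s=manip.sense();print(s['t'],p,np.degrees(np.arctan2(Rm[1,0],Rm[0,0])),s['force'],s['finger_gap'],s['q'])
for l in ['cage_grip','knob_grip']:
    print(l,[(np.round(d['point'],1).tolist(),round(d['score'],2),at_z(w,d['point'],.218)) for d in manip.pinpoint(l,w)[:2]])
print(proj(w,(0.4855,-.0131,.218)))
im=cv2.resize(w['img'][80:360,120:460],None,fx=2.3,fy=2.1,interpolation=cv2.INTER_CUBIC); cv2.imwrite('pics/w5z.png',np.clip(im[:,:,::-1].astype(float)*1.6+20,0,255).astype(np.uint8))
E
```

```text
11.175 [ 0.48500636 -0.01232576  0.30014593] 104.55196122834265 [ 0.15838445 -0.75249825 -0.1103803 ] 0.7008174277165465 [-2.56559366e-01  2.50671510e-01  1.68014060e+00  5.36225821e-04
  1.21074474e+00 -5.10727860e-01]
cage_grip [([317.9, 247.1], 0.59, array([ 0.4877068 , -0.01430551,  0.218     ]))]
knob_grip [([385.4, 4.1], 0.8, array([0.48754234, 0.14042417, 0.218     ]))]
[315.37925373 244.88912406]
```

View pics/w5z.png

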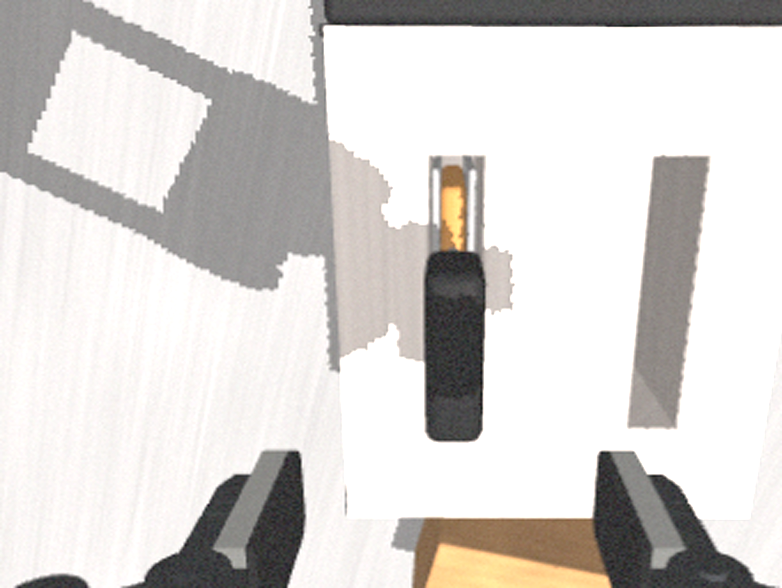

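View pics/w5.png

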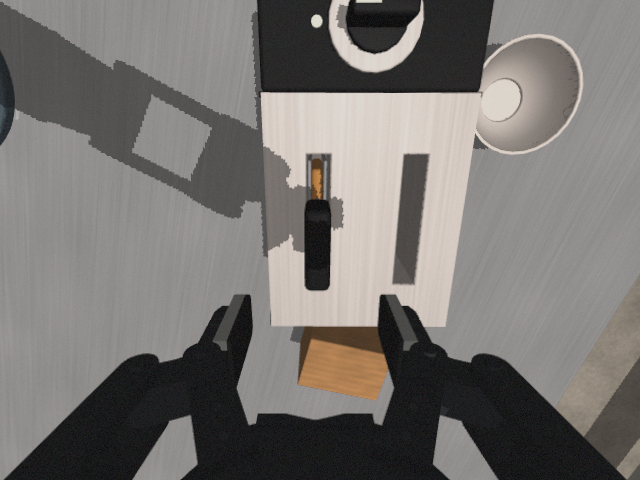

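The handle is straight along tool x, centred at about px (318,245). The knob bar at the top of the picture is in line with the dot, so it's off. Before the cage I'll estimate the arm's planar kinematics to see which way it can tip.

```bash
python3 - <<'E'
import numpy as np
from scipy.optimize import least_squares
D=[(-1.315,.527,1.433,1.181,.263,-.567,.229),(.0731,.2768,1.6117,1.2513,.4877,.1452,.3101),(.0699,.4438,1.7708,.9276,.4881,.1451,.1800),(-.2566,.2507,1.6801,1.2107,.4850,-.0124,.3001)]
D=np.array(D)
lat=[];rr=[]
for d in D:
    u=np.array([np.cos(d[0]),np.sin(d[0])]); rr.append(d[4]*u[0]+d[5]*u[1]); lat.append(-d[4]*u[1]+d[5]*u[0])
print(lat,rr)
rr=np.array(rr)
def model(x,q2,q3):
    a,b,r0,h=x
    return r0+a*np.sin(q2)+b*np.sin(q2+q3), h+a*np.cos(q2)+b*np.cos(q2+q3)
def f(x):
    r,z=model(x,D[:,1],D[:,2]); return np.r_[r-rr,z-D[:,6]]
s=least_squares(f,[.4,.4,0,.1]); print(s.x,s.fun)
E
```

```text
[np.float64(0.11098251931476805), np.float64(0.10919309887809253), np.float64(0.1106552511332278), np.float64(0.11109576802980682)] [np.float64(0.6150942044976095), np.float64(0.4970022104150032), np.float64(0.4970422873324183), np.float64(0.47226739282515295)]
[ 0.52843681  0.38859963 -0.02248946 -0.07400654] [-1.22733989e-02 -5.92879562e-03  1.81746565e-02  2.75384521e-05
  6.27703668e-03  2.82217216e-03 -1.00150459e-02  9.15837045e-04]
```

>>> play_rows --steps '[[[-0.001, 0.002, 0.03, 0, 0, 0], [0, 0, 0.03, 0, 0, 0], [0, 0, 0.025, 0, 0, 0], [0, 0, 0.02, 0, 0, 0], [0, 0, 0.007, 0, 0, 0]]]'

```text
t: 11.9
tcp_pos: [0.4864, -0.0118, 0.1869]
tool_rot: [0.612, 0.791, -0.0, -0.001]
force: [0.3, 0.1, -0.1]
finger_gap: 0.699
```

>>> play_rows --steps '[[[0, 0, 0, 0, 0, 0], [0, 0, 0, 0, 0, 0], [0, 0, 0, 0, 0, 0], [0, 0, 0, 0, 0, 0], [0, 0, 0, 0, 0, 0]]]' --fingers 0 --squeeze 60

```text
t: 12.52
tcp_pos: [0.4878, -0.0129, 0.189]
tool_rot: [0.612, 0.79, 0.0, 0.001]
force: [-0.8, 0.7, 5.4]
finger_gap: 0.206
```

```bash
python3 - <<'E'
from h import *
w=manip.snapshot('wrist'); save(w,'w6')
p,Rm=cur(); s=manip.sense();print(s['t'],p,np.degrees(np.arctan2(Rm[1,0],Rm[0,0])),s['force'],s['ft_torque'],s['finger_gap'],s['q'])
E
```

```text
12.575 [ 0.48779745 -0.01288887  0.18904849] 104.45818229835172 [-0.90407917  1.24194854  5.96718349] [0.14061066 0.16289842 0.06108203] 0.20355464301127948 [-2.55961303e-01  4.03293905e-01  1.81419003e+00  1.23470049e-04
  9.22273111e-01 -5.08379341e-01]
```

View pics/w6.png

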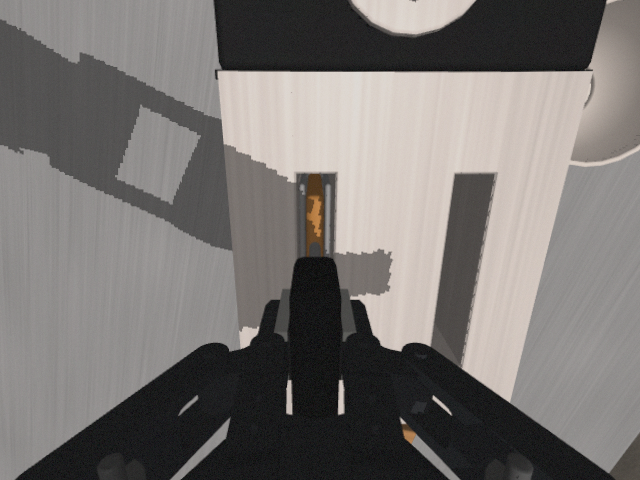

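Handle gripped (gap 0.20). Now the lift.

>>> play_rows --steps '[[[0, 0, -0.01, 0, 0, 0], [0, 0, -0.02, 0, 0, 0], [0, 0, -0.025, 0, 0, 0], [0, 0, -0.025, 0, 0, 0], [0, 0, -0.025, 0, 0, 0], [0, 0, -0.025, 0, 0, 0], [0, 0, -0.025, 0, 0, 0], [0, 0, -0.025, 0, 0, 0], [0, 0, -0.025, 0, 0, 0], [0, 0, -0.015, 0, 0, 0]]]'

```text
t: 13.82
tcp_pos: [0.4871, -0.0128, 0.4093]
tool_rot: [0.613, 0.79, 0.0, 0.0]
force: [-0.2, -0.2, -2.4]
finger_gap: 0.202
```

```bash
python3 - <<'E'
from h import *
w=manip.snapshot('scene'); save(w,'s7')
p,Rm=cur(); s=manip.sense();print(s['t'],p,s['force'],s['ft_torque'],s['finger_gap'],s['q'])
E
```

```text
13.875 [ 0.48796432 -0.01296445  0.41089012] [ 1.37848487 -0.45978398 -0.24287301] [ 0.00241186 -0.04284998 -0.04264427] 0.20254590808957834 [-2.55962498e-01  1.58417916e-01  1.49240991e+00 -2.99328406e-06
  1.48653675e+00 -5.08252349e-01]
```

View pics/s7.png

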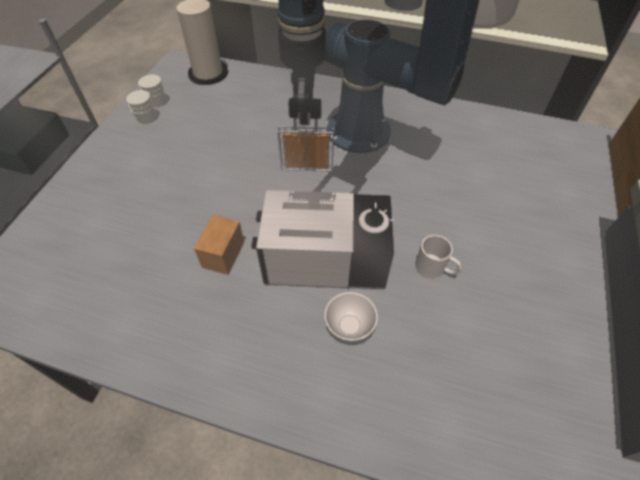

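The cage hangs free above the toaster at scene px (307,150), its foot at about z=0.29. I'll yaw it into the arm plane and move outward, then tip the foot outward about tool x.

```bash
python3 - <<'E'
from h import *
p,Rm=cur(); u=np.array([np.cos(-.256),np.sin(-.256),0])
Rd=down(104.4)
a,p,Rm=plan(np.array([.488,-.013,.411]),Rd,np.array([.488,-.013,.411])+.12*u,down(75.4),5)
Rt=Rm@R.from_rotvec(np.radians([-64,0,0])).as_matrix()
b,p2,Rm2=plan(p,Rm,p+.13*u+[0,0,.02],Rt,8)
show(a);show(b);print(p2,Rm2[:,2])
E
```

```text
[[-0.012,0.021,0,0,0,5.8],[-0.009,0.022,0,0,0,5.8],[-0.007,0.023,0,0,0,5.8],[-0.005,0.023,0,0,0,5.8],[-0.003,0.024,0,0,0,5.8]]
[[-0,0.016,-0.003,-8,-0,-0],[-0,0.017,0,-8,-0,0],[-0,0.016,0.002,-8,-0,0],[-0,0.016,0.005,-8,-0,0],[-0,0.015,0.006,-8,-0,0],[-0,0.014,0.009,-8,-0,0],[-0,0.013,0.01,-8,-0,0],[-0,0.011,0.012,-8,-0,0]]
[ 0.72955927 -0.07649402  0.43113748] [ 0.86977124 -0.22655844 -0.43837115]
```

>>> play_rows --steps '[[[-0.012, 0.021, 0, 0, 0, 5.8], [-0.009, 0.022, 0, 0, 0, 5.8], [-0.007, 0.023, 0, 0, 0, 5.8], [-0.005, 0.023, 0, 0, 0, 5.8], [-0.003, 0.024, 0, 0, 0, 5.8]]]'

```text
t: 14.5
tcp_pos: [0.6031, -0.0434, 0.4067]
tool_rot: [0.792, 0.611, -0.001, -0.001]
force: [0.9, -0.6, -1.6]
finger_gap: 0.202
```

>>> play_rows --steps '[[[0, 0.016, -0.003, -8, 0, 0], [0, 0.017, 0, -8, 0, 0], [0, 0.016, 0.002, -8, 0, 0], [0, 0.016, 0.005, -8, 0, 0]]]'

```text
t: 15.0
tcp_pos: [0.6658, -0.0597, 0.4167]
tool_rot: [0.76, 0.588, 0.169, 0.219]
force: [-0.1, -0.7, -2.4]
finger_gap: 0.2
```

```bash
python3 - <<'E'
from h import *
w=manip.snapshot('scene'); save(w,'s8')
p,Rm=cur(); s=manip.sense();print(s['t'],p,Rm[:,2],s['force'],s['ft_torque'],s['finger_gap'],s['q'])
E
```

```text
15.05 [ 0.66412013 -0.05903425  0.41464788] [ 0.51279179 -0.13288235 -0.84816676] [-1.52035742 -0.46734165 -3.44866496] [ 0.14323977  0.61549259 -0.01670333] 0.20063981847609078 [-0.25666775  0.22706815  1.51432138  0.0022086   0.84192512 -0.00413315]
```

View pics/s8.png

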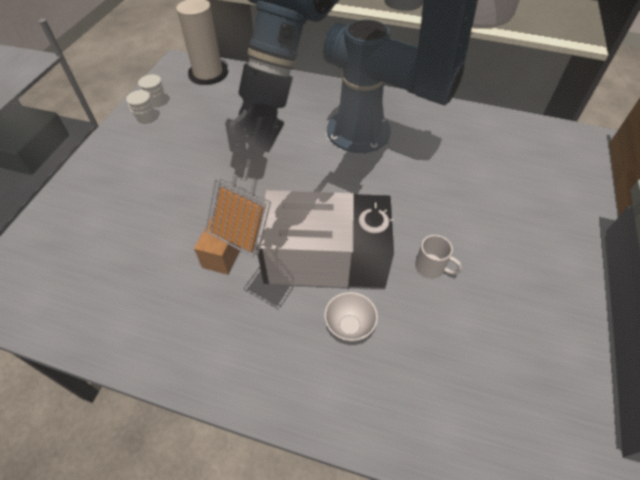

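Tilt is 32° and the wrist has room (q5=0.84). Continuing.

>>> play_rows --steps '[[[0, 0.015, 0.006, -8, 0, 0], [0, 0.014, 0.009, -8, 0, 0], [0, 0.013, 0.01, -8, 0, 0], [0, 0.011, 0.012, -8, 0, 0], [0, 0, 0, -3, 0, 0], [0, 0, 0, 0, 0, 0], [0, 0, 0, 0, 0, 0], [0, 0, 0, 0, 0, 0], [0, 0, 0, 0, 0, 0], [0, 0, 0, 0, 0, 0]]]'

```text
t: 16.3
tcp_pos: [0.7338, -0.0762, 0.447]
tool_rot: [0.667, 0.516, 0.328, 0.425]
force: [0.1, 0.4, -1.7]
finger_gap: 0.204
```

```bash
python3 - <<'E'
from h import *
sc=manip.snapshot('scene'); save(sc,'s9'); t=manip.snapshot('top'); save(t,'t9'); w=manip.snapshot('wrist'); save(w,'w9')
p,Rm=cur(); s=manip.sense();print(s['t'],p,Rm[:,2],np.degrees(np.arccos(-Rm[2,2])),s['force'],s['ft_torque'],s['finger_gap'],s['q'],s['qd'])
for l in ('cage_grip','cage_foot'):
    o=[]
    for v in (sc,t):
        d=manip.pinpoint(l,v); print(l,[(np.round(e['point'],1).tolist(),round(e['score'],2)) for e in d[:2]])
        if d:o.append((v,np.array(d[0]['point'])))
    if len(o)==2: print(tri(o))
f=p+Rm@np.array([0,0,-.03+.153]); print('foot exp',f,proj(sc,f),proj(t,f))
E
```

```text
16.45 [ 0.73384242 -0.07621732  0.44689529] [ 0.87680951 -0.22808666 -0.42329843] 64.95699269749046 [-0.12355228  0.52578013 -1.57866774] [0.24201964 0.82866872 0.03546264] 0.20278370179307598 [-2.54524264e-01  2.61008948e-01  1.74584596e+00  2.83762823e-02
  1.02476613e-03 -2.86498348e-02] [-1.88958897e-04  3.54321902e-04 -6.84339821e-04 -1.73954350e-03
 -2.24390566e-03  3.72786596e-05]
cage_grip [([223.9, 181.4], 0.6)]
cage_grip [([380.9, 152.7], 0.97)]
(array([ 0.70863702, -0.07208224,  0.44951988]), [np.float64(0.21683937176839796), np.float64(0.2024130464929924)])
cage_foot [([174.2, 266.2], 0.95)]
cage_foot [([390.4, 87.9], 0.63)]
(array([ 0.84336006, -0.10246202,  0.39252214]), [np.float64(0.7824315780310029), np.float64(0.6402668062955995)])
foot exp [ 0.84168999 -0.10427198  0.39482959] [174.02151863 264.20168461] [392.17738866  87.98536476]
```

View pics/s9.png

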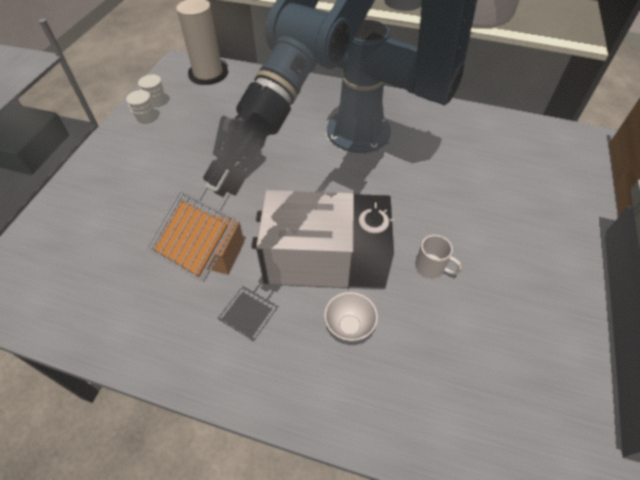

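View pics/t9.png

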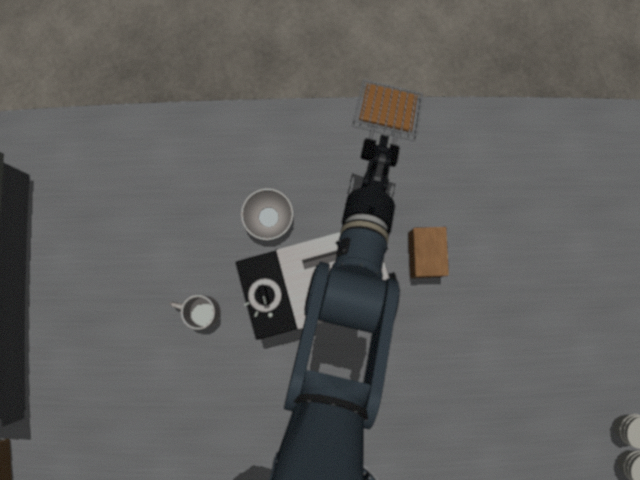

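View pics/w9.png

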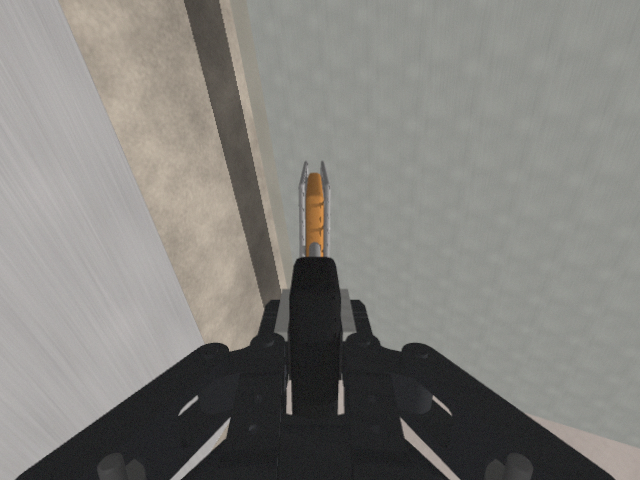

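The cage is tipped about 65°, foot at z≈0.39, face up and clear. But q5 is 0.001, right at its lower range limit. I'll back off a few degrees slowly.

>>> play_rows --steps '[[[0, 0, 0, 2, 0, 0], [0, 0, 0, 2, 0, 0], [0, 0, 0, 2, 0, 0], [0, 0, 0, 2, 0, 0], [0, 0, 0, 0, 0, 0], [0, 0, 0, 0, 0, 0], [0, 0, 0, 0, 0, 0], [0, 0, 0, 0, 0, 0], [0, 0, 0, 0, 0, 0], [0, 0, 0, 0, 0, 0]]]'

```text
t: 17.9
tcp_pos: [0.7339, -0.0762, 0.4469]
tool_rot: [0.695, 0.538, 0.292, 0.377]
force: [-0.2, -1.0, -1.4]
finger_gap: 0.206
```

```bash
python3 - <<'E'
from h import *
sc=manip.snapshot('scene'); save(sc,'s10'); t=manip.snapshot('top'); save(t,'t10')
p,Rm=cur(); s=manip.sense();print(s['t'],p,np.degrees(np.arccos(-Rm[2,2])),s['force'],s['finger_gap'],s['q'],np.abs(s['qd']).max())
X={}
for l in ('cage_grip','cage_foot'):
    o=[]
    for v in (sc,t):
        d=manip.pinpoint(l,v)
        if d:o.append((v,np.array(d[0]['point'])))
    if len(o)==2: X[l]=tri(o); print(l,X[l])
if len(X)==2:
    d=X['cage_foot'][0]-X['cage_grip'][0]; print('tilt',np.degrees(np.arctan2(np.hypot(*d[:2]),-d[2])))
for l in ['bowl','carton','mug','knob_grip']:
    for v in (sc,t):
        d=manip.pinpoint(l,v); print(l,[(np.round(e['point'],1).tolist(),round(e['score'],2)) for e in d[:1]])
im=cv2.resize(t['img'][180:360,150:460],None,fx=2.5,fy=2.5,interpolation=cv2.INTER_CUBIC); cv2.imwrite('pics/t10z.png',np.clip(im[:,:,::-1].astype(float)*1.4+20,0,255).astype(np.uint8))
E
```

```text
18.0 [ 0.73387559 -0.07621905  0.4469337 ] 56.962872839889016 [ 0.03400399  0.39685182 -3.02920292] 0.20004401504158212 [-2.54491375e-01  2.48807883e-01  1.64999257e+00 -1.17156353e-04
  2.48602524e-01 -1.37280840e-04] 0.0017113468823534888
cage_grip (array([ 0.70964735, -0.07420496,  0.45871762]), [np.float64(0.9865479386108472), np.float64(0.917740206291707)])
cage_foot (array([ 0.83406032, -0.10567242,  0.36840704]), [np.float64(2.5582599425197503), np.float64(2.1318203352581464)])
tilt 54.86468964802079
bowl [([349.4, 327.0], 0.69)]
bowl [([269.0, 216.1], 0.83)]
carton []
carton [([424.0, 252.6], 0.86)]
mug [([429.0, 267.9], 0.63)]
mug [([204.8, 311.4], 0.77)]
knob_grip [([375.6, 211.3], 0.8)]
knob_grip [([263.9, 295.3], 0.79)]
```

View pics/t10z.png

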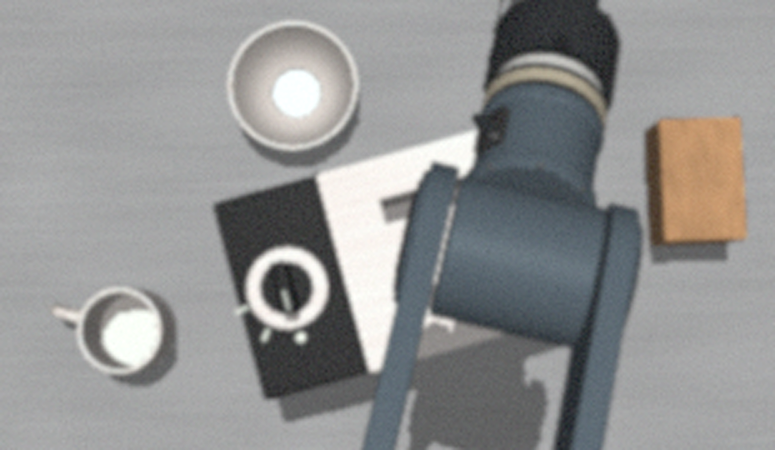

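View pics/s10.png

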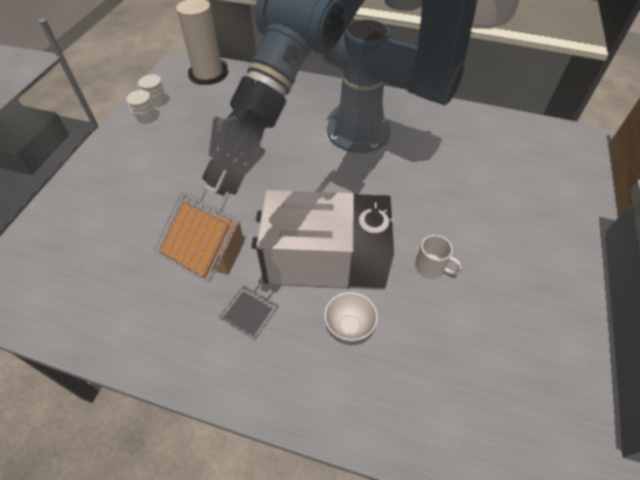

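The top view shows the pointer at (290,305) towards the round dot (301,338). The mug, bowl and carton haven't moved, and the cage is still at about 55–57°. Handing in.

```bash
python3 -c "
from station import manip
print(manip.sign_off())"
```

```text
the job is handed in; nothing more can be done
None
```

I turned the knob from its 0.7 dash to off, then drew the cage straight up out of the slot. It is held outward beyond the toaster, tipped so a broad face looks up. I handed in at about 18 s of the 48 s allowed.

**Last checks**
- **Knob:** the pointer is in line with the round dot after release.
- **Tilt:** 57° from the tool pose, and about 55° triangulated from the cameras (its foot point was 2–2.5 px off between the two views).
- **Height and stillness:** the lower end is at about z = 0.37 m, some 20 cm above the toaster's top. Joint speeds are near zero and the grip holds at a gap of 0.20.
- **Other things:** the mug, bowl and carton show at their first positions. In the last scene view the carton was not detected, because the cage hides it; the top view shows it in place.

**What disagreed or went wrong**
- **Finger length:** the fingertips are really about 30 mm farther back than the stated 25 mm ahead of the TCP. My first close on the knob passed over the bar without touching it. I measured the offset in the pictures and used it for both grasps.
- **Joint 5:** at the first 65° tilt it read 0.001 rad, right at its lower limit of 0. I backed off to 57°, where it reads 0.25. No reading I took was past the limit, but I did not see the values within each move.

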